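Put the cordless screwdriver back in its case

ROBOT

A 7-joint arm with a two-finger parallel gripper is mounted at the origin on the work surface. World frame = base frame: x ahead of the robot, y to its left, z up, the work surface at z = 0. Lengths are in m, angles in rad, forces in N, time in s.
With the tool pointing down it reaches from about 0.4 to 0.875 m from the base axis. Payload 19.3 kg.
Tool frame: the origin (TCP) lies on the centre line of the jaws, within the pads' length; the fingertips stand 14 mm ahead of it and the grasp point (between the pads) lies 5 mm behind it; y points along the fingers, x is the direction in which the jaws open and shut, and the axes are right-handed (so a half turn about y gives the same grasp; the last joint's range is limited). The gripper opens to 85 mm and grips with 20 to 120 N. Pads are 22 mm wide; open, the fingers measure 114 mm over their backs; the gripper's body (76 mm by 85 mm) begins 54 mm behind the grasp point. The pads swing forward as they close: fully open they stand 13 mm farther back than shut.
Start: joints at [-1.243, 0.521, -0.036, 1.599, 0.021, 1.021, -0.113], TCP at [0.242, 0.576, 0.245] pointing down, gripper open.
Joint ranges: [-2.91, 2.91], [-0.3, 2.13], [-1.5, 1.42], [0.17, 2.43], [-1.26, 4.41], [0.16, 1.93], [-2.52, 2.52]. Speed limits (rad/s): [1.89, 1.89, 2.39, 2.39, 3.01, 3.01, 3.01].

INTERFACE

Orientations are given as [roll, pitch, yaw] about the fixed x, y, z axes, in that order (R = Rz(yaw) Ry(pitch) Rx(roll)).
In Python, from workcell import monitor, grab_frame, workorder gives the robot as it stands.
- The arm moves only by the tool drive_tool, never from a script. Its argument "steps" is one flat list of numbers, 5 for each row, row after row: the finger opening in mm, from 0 to 85.4, then the shift along the world's x, y, z in mm, then the turn about the world's z in degrees. In form: [fingers, tx, ty, tz, twist, fingers, tx, ty, tz, twist, ...]. A call has exactly 5 rows; each row shifts and turns the commanded pose from where the row before left it; what a row does not reach is not made up. A row lasts 1/12 s, in which the tool goes at most 41.7 mm and 7.16 degrees, less where a joint would pass 70% of its speed; a pose out of reach is approached as far as the arm can. A call is refused whole if a number of a shift passes 41.7 or a number of a turn 7.16, either way. A call with a gripper value outside its range is refused whole. The fingers move at their own pace and stop on an object; "grip_force" is the grip in N (left out, the last holds). Time passes only in rows, so rows that do not move let the fingers close, or fill a call up. It gives the time, the measured TCP pose, the force and the opening at its end, in the units of the state.
- monitor.observe(): the state, without advancing time (a new reading comes with each control period).
- grab_frame(name): name is "scene" or "top"; returns a dict with "frame" (420x560x3 uint8, red, green, blue), "vertical_fov" (degrees; the focal length in pixels is half the picture's height over the tangent of half this angle, whatever the lens; pixels are square), "cx", "cy" (the principal point, pixels), "k1" (the pictures are not rectified: a ray, as slopes to the right and down, at radius r is drawn at 1 + k1 r^2 times it, then the intrinsics apply), "xyz" and "orientation" of the camera in the world. Camera axes: x right, y down, z forward; pixel columns grow to the right and rows downward; lengths in m; the calibration is good to about 2 mm. A picture is of the moment at which its call begins. There is no depth.
- workorder.job_done(): hands the job in, once; it reports no verdict.
The state is a dict: "clock": time; "qpos": joint angles; "qd": joint speeds; "joint_efforts": joint torques, N m; "position": TCP position; "tool_rot": TCP orientation; "force": force on the tool from outside, world axes, zero at the start; "moment": the same for the moment, N m; "grip_width": finger opening in m.
Only numpy, scipy, OpenCV 4.12 (cv2) and the standard library are available. Lean on these libraries where they do the work, as an engineer would, in place of code of your own. Each camera call takes 0.05 s, during which the arm holds its last target. There are 200 camera calls.

TASK

Put the cordless screwdriver away: lift the lid of its black carry case by the orange handle and ease it right back until it rests on its stop (do not let it drop onto the stop). Then take the blue screwdriver off its sloping charging cradle and lower it, still in the gripper and not dropped, all the way into its moulded nest in the case, bit pointing to the narrow end of the nest. Leave the lid open, and leave everything else, in the case and on the bench, where it is.

Things in the scene. Friction and masses are not known exactly. Their poses are not given: they have to be found in the camera images.
- lid (a joint): angle of the case's hinged lid, rad: 0 = shut, grows as it is lifted, 1.745 (100 degrees) = resting on its built-in stop. Shut at the start, its two orange latches already undone and hanging. The lid weighs about 0.3 kg, the hinge turns easily: below about 1.4 rad it falls shut, beyond that it falls back onto the stop
- lid_handle (a point): middle of the orange handle on the front of the lid: a round bar 12 mm thick, 110 mm long (about 90 mm free between its arms), parallel to the hinge, 42 mm out from the lid's front face (36 mm clear gap: a finger goes in only with the gripper part closed); 79 mm above the bench when shut. Axes, lid shut: x to the hinge, y along the bar, z up; they turn with the lid
- lid_hinge (a point): middle of the lid's hinge line, at the case's rear rim, 65 mm above the bench; the line runs along y. Handle bar to hinge line: 194 mm level and 14 mm in height when shut, 194.5 mm radius. x and z turn with the lid
- nest (a point): where the screwdriver's origin (grip point) must come to lie in the case, 45 mm above the bench, 20 mm below the rim. Axes: y along the nest to its narrow (bit) end, x to the hinge, z up. Grey insert: U channels 41 mm wide for body (134 mm long) and 33 mm for nose, top 2 mm above this point. Finger well here: 76 mm along y, 41 mm deep below it, front wall 52 mm ahead of it, rib 42 mm behind
- driver: in-line cordless screwdriver, 195 mm long, 0.2 to 0.35 kg: blue round body with black grip rings, 34 mm thick, 125 mm long; black nose, steel bit. Origin on its axis at the grip point, close to its centre of mass, 65 mm from the blunt end; x along the axis to the bit. Starts on the cradle, sloping down to the bit at 32 degrees from level; lifts straight out, square to its axis
- driver_tip (a point): tip of the screwdriver's bit, on its axis, 130 mm from driver
- cradle: sloping charging cradle of grey forks on a black foot (150 by 84 mm), fixed to the bench. Origin on the bench, below the screwdriver's grip point, which is 98 mm up; x towards the screwdriver's bit (the low end), blunt end high on the other side. One fork holds the body near each end, leaving 89 mm between them free for the fingers; the spine below is 40 mm under the axis
- case: black carry case, 250 mm along y, 152 mm along x, base 65 mm high, 97 mm with its lid shut, walls 4 mm; stands firm, does not slide. Origin under its middle; x towards the hinge side, y along the hinge. The open lid stands up along the hinge side to 220 mm above the bench, its handle to 265 mm
- bit_tin: bystander: flat red box of bits, 36 by 85 by 18 mm, loose in the rear compartment of the case; origin under its middle
- boards: bystander: stack of green circuit boards, 156 by 110 by 86 mm, on the side of the bench where the cradle is not; origin under its middle
- drive: bystander: hard drive, 147 by 102 by 28 mm, beyond the case; origin under its middle
- pliers: bystander: yellow pliers lying flat, about 160 mm long and 14 mm high, near the robot
- screwdriver: bystander: ordinary black hand screwdriver lying near the robot
- bottle: bystander: white bottle with a red spout, 60 mm thick, 170 mm high, beyond the case
- dish: bystander: small red square screw dish, 90 mm wide, 22 mm high, beyond the case
Mind the look-alikes: they are no part of the job. Leave any red look-alike of the driver alone.

How it is judged:
By the outcome, as a careful person would: the job done as asked, in the order asked, and still so for the second after the job is handed in, with the robot touching nothing.
It also fails if it takes over 72 s, if anything falls off the work surface, if the arm or the gripper's body presses on something with over 40 N, if the wrist force passes 120 N, or if a joint passes its speed limit or range.

## Working session

There is one attempt and no reset: what is moved stays moved. The work goes in short steps, Python scripts to look and compute and a tool call to move; the robot and the scene stay as the last step left them, time stands still between calls to the robot, and variables do not carry over. Pictures are saved under pics/ and viewed, about 8 in all and at most 12, crops included, and the job is handed in when it is done.

Besides the shell and the picture viewer there is one more tool, called after "Request:" as name(argument=value, ...) on one line, values as JSON. drive_tool: Moves the arm, as the interface text tells. Its arguments: {"type":"object","properties":{"steps":{"type":"array"},"grip_force":{"type":"number"}},"required":["steps"]}

```bash
mkdir -p pics; ls; cat > h.py <<'E'
import numpy as np, cv2
from workcell import monitor, grab_frame, workorder
from scipy.spatial.transform import Rotation as R
def snap(name,fn):
    f=grab_frame(name); cv2.imwrite('pics/'+fn,f['frame'][:,:,::-1]); np.save('pics/'+fn+'.npy',{k:v for k,v in f.items()},allow_pickle=True); return f
def cam(f):
    h=f['frame'].shape[0]; fl=h/2/np.tan(np.radians(f['vertical_fov'])/2)
    o=np.array(f['orientation']); Rm=o if o.shape==(3,3) else (R.from_quat(o).as_matrix() if o.size==4 else R.from_euler('xyz',o).as_matrix())
    return fl,Rm,np.array(f['xyz'])
def ray(f,u,v):
    fl,Rm,c=cam(f); d=np.array([(u-f['cx'])/fl,(v-f['cy'])/fl]); s=d.copy()
    for _ in range(20): s=d/(1+f['k1']*(s@s))
    return c,Rm@np.array([s[0],s[1],1.])
def at_z(f,u,v,z):
    c,d=ray(f,u,v); return c+d*(z-c[2])/d[2]
def proj(f,p):
    fl,Rm,c=cam(f); q=Rm.T@(np.array(p)-c); s=q[:2]/q[2]; s=s*(1+f['k1']*(s@s)); return np.round([s[0]*fl+f['cx'],s[1]*fl+f['cy']],1)
def tri(f1,p1,f2,p2):
    c1,d1=ray(f1,*p1); c2,d2=ray(f2,*p2); A=np.stack([d1,-d2],1); t=np.linalg.lstsq(A,c2-c1,rcond=None)[0]
    a,b=c1+t[0]*d1,c2+t[1]*d2; return (a+b)/2,np.linalg.norm(a-b)
def load(fn): return np.load('pics/'+fn+'.npy',allow_pickle=True).item()
E
python3 - <<'E'
from h import *
for n in('scene','top'):
    f=snap(n,n+'0.png'); print({k:v for k,v in f.items() if k!='frame'})
    cv2.imwrite('pics/%s0b.png'%n,cv2.resize(f['frame'][:,:,::-1],(800,600),interpolation=cv2.INTER_CUBIC))
print(monitor.observe())
E
```

```text
pics
{'vertical_fov': 42.47111418190776, 'cx': 282.3952273792441, 'cy': 206.6113532676671, 'k1': 0.01752600578749923, 'xyz': array([ 1.36401833, -0.16966718,  1.35787841]), 'orientation': array([-2.57798311, -0.0030466 ,  1.54408824])}
{'vertical_fov': 56.96662284065242, 'cx': 277.47558629755025, 'cy': 211.66850684399972, 'k1': 0.005262614454515584, 'xyz': array([ 0.39203051, -0.13599242,  1.45416866]), 'orientation': array([-3.01646905e+00,  1.36296233e-03, -1.59788724e+00])}
{'clock': 0.1, 'qpos': array([-1.24317197,  0.52196404, -0.03630232,  1.59993714,  0.02118796,
        1.02112604, -0.11281537]), 'qd': array([-2.10135654e-03, -1.31336601e-03,  1.02444219e-03, -1.34719128e-04,
       -1.61056596e-06, -9.85272750e-04, -5.44198619e-04]), 'joint_efforts': array([ 1.93321328e-03, -9.28498507e+01,  1.98380649e+00, -3.70529222e+01,
        1.82239129e-02,  5.27919809e-03,  5.87448221e-05]), 'position': array([0.24206188, 0.57590538, 0.24478253]), 'tool_rot': array([-1.57087287e+00,  1.04724351e-03,  1.17291727e+00]), 'force': array([-0.29763984, -0.56190974, -0.79445347]), 'moment': array([ 0.02224582, -0.00429163, -0.04779388]), 'grip_width': 0.0853702438660794}
```

View pics/scene0b.png

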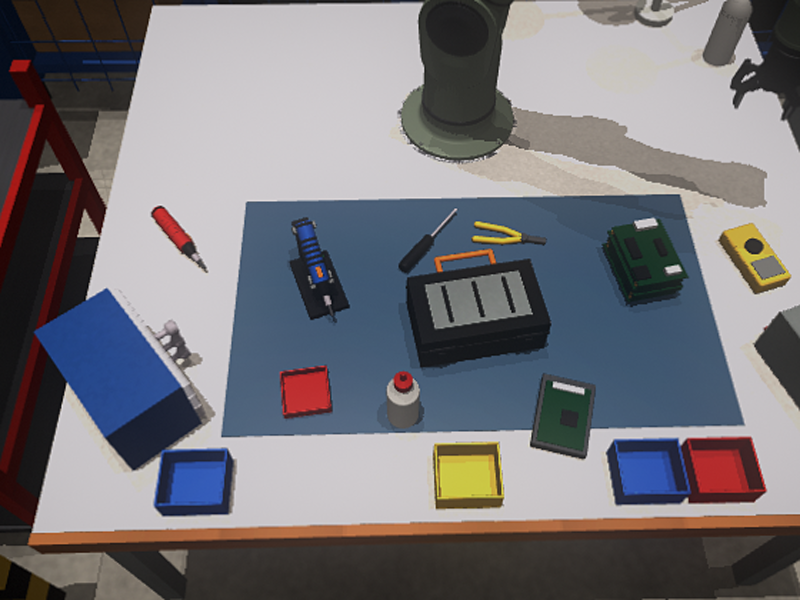

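View pics/top0b.png

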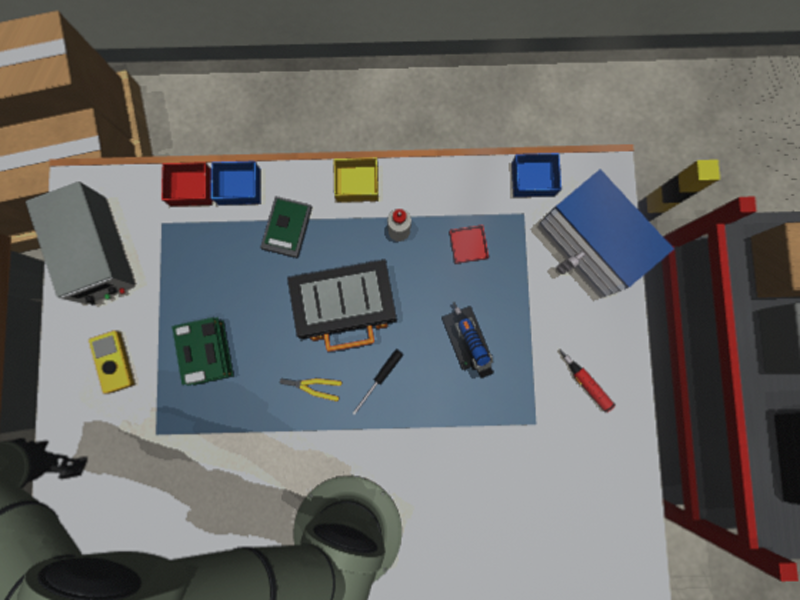

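The only blue screwdriver is the one on the cradle, at scene (315,255) and top (470,340). The red one at scene (180,238) and top (585,380) is the look-alike. The black hand screwdriver at scene (430,240) and the pliers are bystanders. Next come enlarged crops to measure from.

```bash
cat >> h.py <<'E'
def mont(items,fn,W=400,H=300):
    out=[]
    for f,x0,y0,s in items:
        a=f['frame'][y0:y0+int(np.ceil(H/s)),x0:x0+int(np.ceil(W/s)),::-1]
        a=cv2.resize(a,None,fx=s,fy=s,interpolation=cv2.INTER_CUBIC)[:H,:W]
        a=cv2.copyMakeBorder(a,0,H-a.shape[0],0,W-a.shape[1],cv2.BORDER_CONSTANT)
        a=np.clip(a*1.6,0,255).astype('uint8').copy()
        for u in range(0,W,int(10*s)):
            cv2.line(a,(u,0),(u,6),(255,255,255),1); cv2.putText(a,str(x0+int(round(u/s))),(u+2,12),0,.35,(0,255,255),1)
        for v in range(0,H,int(10*s)):
            cv2.line(a,(0,v),(6,v),(255,255,255),1); cv2.putText(a,str(y0+int(round(v/s))),(8,v+4),0,.35,(0,255,255),1)
        out.append(a)
    rows=[np.hstack(out[i:i+2]) for i in range(0,len(out),2)]
    cv2.imwrite('pics/'+fn,np.vstack(rows))
E
python3 - <<'E'
from h import *
t=load('top0.png');s=load('scene0.png')
mont([(t,200,178,5),(t,295,208,5),(s,283,168,4),(s,185,150,4)],'m1.png')
E
```

```text
(no output)
```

View pics/m1.png

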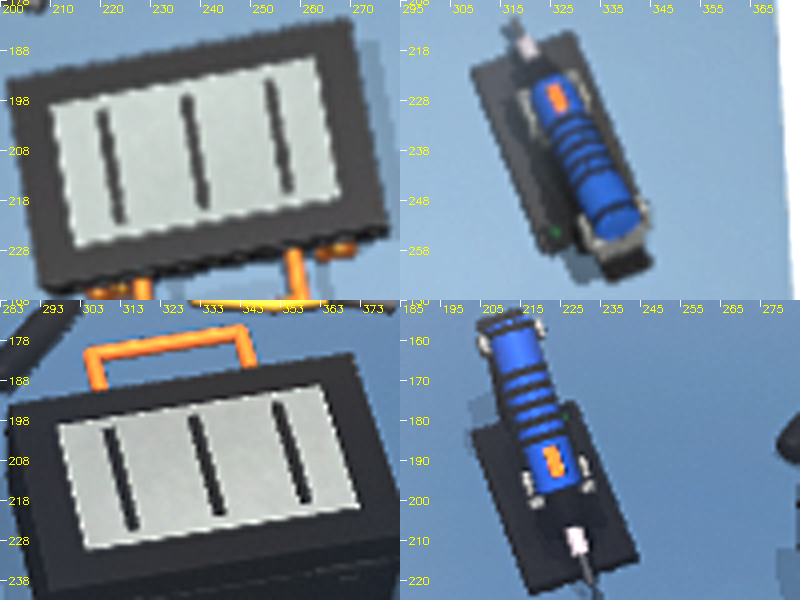

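```bash
cat > fit.py <<'E'
from h import *
from scipy.optimize import minimize,least_squares
t=load('top0.png');s=load('scene0.png')
# case
for nm,f,pts in(('top',t,[(201.6,194),(270,181.6),(277.6,224.4),(208.4,236.4)]),('scene',s,[(285.5,195),(371,181.75)])):
    P=np.array([at_z(f,*p,.097)[:2] for p in pts]); print(nm,P.round(4).tolist())
    if nm=='top':
        print('ctr',P.mean(0),'len',np.linalg.norm(P[0]-P[1]),np.linalg.norm(P[0]-P[3]))
        y=P[0]-P[1]+P[3]-P[2]; print('yaw of +y axis minus 90',np.degrees(np.arctan2(-y[0],y[1])))
def orange(f,x0,x1,y0,y1):
    h=cv2.cvtColor(f['frame'],cv2.COLOR_RGB2HSV); m=np.zeros(h.shape[:2],np.uint8)
    m[y0:y1,x0:x1]=cv2.inRange(h,(5,150,90),(20,255,255))[y0:y1,x0:x1]; return m
for nm,f,b in(('top',t,(220,275,222,255)),('scene',s,(295,355,170,195))):
    m=orange(f,*b); n,l,st,c=cv2.connectedComponentsWithStats(m)
    for i in range(1,n):
        if st[i,4]>15: print(nm,st[i].tolist(),c[i].round(1))
bl=[]
for nm,f,b in(('top',t,(310,350,205,265)),('scene',s,(195,245,145,230))):
    h=cv2.cvtColor(f['frame'],cv2.COLOR_RGB2HSV); m=cv2.inRange(h,(108,150,70),(125,255,255)); k=np.zeros_like(m); k[b[2]:b[3],b[0]:b[1]]=m[b[2]:b[3],b[0]:b[1]]
    n,l,st,c=cv2.connectedComponentsWithStats(k)
    for i in range(1,n):
        if st[i,4]<5:k[l==i]=0
    ys,xs=np.nonzero(k); pts=np.stack([xs,ys],1).astype(np.float32); H=cv2.convexHull(pts).reshape(-1,2)
    big=np.zeros((420*4,560*4),np.uint8); cv2.fillConvexPoly(big,((H+.5)*4).astype(int),1); print(nm,len(pts),pts.min(0),pts.max(0)); bl.append((f,big))
def model(f,x,y,yaw,a,b):
    d=np.array([np.cos(yaw)*np.cos(.5585),np.sin(yaw)*np.cos(.5585),-np.sin(.5585)]);n1=np.array([-np.sin(yaw),np.cos(yaw),0]);n2=np.cross(d,n1)
    o=np.array([x,y,.098]); w=np.linspace(0,2*np.pi,24)
    P=[proj(f,o+d*e+.017*(n1*np.cos(q)+n2*np.sin(q))) for e in(a,b) for q in w]
    H=cv2.convexHull(np.array(P,np.float32)).reshape(-1,2); big=np.zeros((1680,2240),np.uint8); cv2.fillConvexPoly(big,((H+.5)*4).astype(int),1); return big,o+d*.13
def cost(p):
    c=0
    for f,m in bl:
        g=model(f,*p)[0]; c+=1-(g&m).sum()/max(1,(g|m).sum())
    return c
x0=at_z(t,331.5,238,.115)
p=np.array([x0[0],x0[1],np.arctan2(*(at_z(t,320,217.6,.05)-at_z(t,337.4,252.4,.13))[[1,0]]),-.06,.055])
best=None
for k in range(3):
    r=minimize(cost,p,method='Nelder-Mead',options=dict(initial_simplex=np.vstack([p]+[p+e for e in np.diag([.01,.01,.1,.01,.01])]),xatol=1e-4,fatol=1e-4)); p=r.x
print(p,np.degrees(p[2]),r.fun)
for f,m in bl: print('tip px',proj(f,model(f,*p)[1]))
E
python3 fit.py
```

```text
top [[0.6334, 0.1291], [0.6716, -0.115], [0.5176, -0.138], [0.482, 0.1057]]
ctr [ 0.57611356 -0.00454215] len 0.24713758180537884 0.15319706145561418
yaw of +y axis minus 90 8.604683460680734
scene [[0.5293, -0.1348], [0.4902, 0.1095]]
top [227, 228, 35, 18, 148] [244.8 238.9]
scene [304, 174, 43, 17, 202] [324.5 179.9]
top 199 [322. 223.] [342. 255.]
scene 291 [208. 157.] [229. 197.]
[ 0.46564427 -0.32341477  0.34647388 -0.05735017  0.0550297 ] 19.851490778148438 0.22722351496027227
tip px [317.1 211.1]
tip px [232.9 220.9]
```

```bash
cat > fit2.py <<'E'
from h import *
from scipy.optimize import minimize
t=load('top0.png');s=load('scene0.png')
M=[]
for nm,f,b in(('top',t,(226,264,222,255)),('scene',s,(295,355,165,200))):
    h=cv2.cvtColor(f['frame'],cv2.COLOR_RGB2HSV); m=np.zeros(h.shape[:2],np.uint8)
    m[b[2]:b[3],b[0]:b[1]]=(cv2.inRange(h,(5,120,60),(22,255,255))>0)[b[2]:b[3],b[0]:b[1]]
    M.append((f,m))
def seg(f,big,a,b,r):
    fl,_,c=cam(f); k=fl/np.linalg.norm(c-a)*4
    cv2.line(big,tuple(int(round(v)) for v in (proj(f,a)+.5)*4),tuple(int(round(v)) for v in (proj(f,b)+.5)*4),1,max(1,int(round(2*r*k))))
def ren(f,p):
    x,y,w=p; X=np.array([np.cos(w),np.sin(w),0]);Y=np.array([-np.sin(w),np.cos(w),0]);o=np.array([x,y,.079]);big=np.zeros((1680,2240),np.uint8)
    seg(f,big,o-Y*.052,o+Y*.052,.006)
    for e in(-1,1): seg(f,big,o+Y*.05*e,o+Y*.05*e+X*.042,.005)
    return cv2.resize(big*255,(560,420),interpolation=cv2.INTER_AREA)/255.
def cost(p,MM): return sum(((ren(f,p)-cv2.GaussianBlur(m*1.,(0,0),.5))**2).sum() for f,m in MM)
for nm,MM in(('both',M),('top',M[:1]),('scene',M[1:])):
    p=np.array([.4595,-.023,.153])
    for k in range(3):
        r=minimize(cost,p,(MM,),method='Nelder-Mead',options=dict(initial_simplex=np.vstack([p]+[p+e for e in np.diag([.006,.006,.06])]),xatol=1e-4)); p=r.x
    print(nm,p.round(4),np.degrees(p[2]).round(2),r.fun,MM[0][1].sum())
E
python3 fit2.py
```

```text
both [ 0.4628 -0.0208  0.1671] 9.57 170.47460044121226 178
top [ 0.4629 -0.0194  0.1741] 9.98 51.42176747620742 178
scene [ 0.4624 -0.0214  0.1581] 9.06 118.06693974847413 263
```

Request:
drive_tool(steps=[32, 5, -41, 0, -7, 32, 5, -41, 0, -7, 32, 5, -41, 0, -7, 32, 5, -41, 0, -7, 32, 5, -41, 0, -7], grip_force=25)

```text
clock: 0.52
position: [0.2669, 0.369, 0.245]
tool_rot: [-1.571, 0.0, 0.556]
force: [1.2, 0.1, 0.2]
grip_width: 0.0323
```

Request:
drive_tool(steps=[32, 19.6, -39, 0, -2.3, 32, 19.6, -39, 0, -2.3, 32, 19.6, -39, 0, -2.3, 32, 19.6, -39, 0, -2.3, 32, 19.6, -39, -5, -2.3])

```text
clock: 0.93
position: [0.3611, 0.1835, 0.2411]
tool_rot: [-1.57, -0.001, 0.36]
force: [1.6, 0.8, 0.1]
grip_width: 0.0317
```

Request:
drive_tool(steps=[32, 19.6, -39, -10, -2.3, 32, 19.6, -39, -15, -2.3, 32, 19.6, -39, -20, -2.3, 32, 19.6, -39, -20, -2.3, 32, 19.6, -39, -20, -2])

```text
clock: 1.35
position: [0.448, 0.0104, 0.1648]
tool_rot: [-1.571, -0.0, 0.164]
force: [0.2, 1.3, 0.7]
grip_width: 0.0321
```

Request:
drive_tool(steps=[32, 0, 0, 0, 0, 32, 0, 0, 0, 0, 32, 0, 0, 0, 0, 32, 0, 0, 0, 0, 32, 0, 0, 0, 0])

```text
clock: 1.77
position: [0.4475, 0.0135, 0.1661]
tool_rot: [-1.57, -0.001, 0.168]
force: [0.2, 0.6, 0.4]
grip_width: 0.0322
```

```bash
python3 - <<'E'
from h import *
o=monitor.observe(); print(o['position'],np.degrees(o['tool_rot']),o['grip_width'],o['force'],o['clock'])
s=snap('scene','s1.png');t=snap('top','t1.png')
mont([(s,283,130,4),(t,205,190,5)],'m2.png')
E
```

```text
[0.44747242 0.0134571  0.1660647 ] [-8.99725238e+01 -4.15333856e-02  9.63817656e+00] 0.03219649245004298 [0.24833926 0.57642542 0.40558898] 1.7667
```

View pics/m2.png

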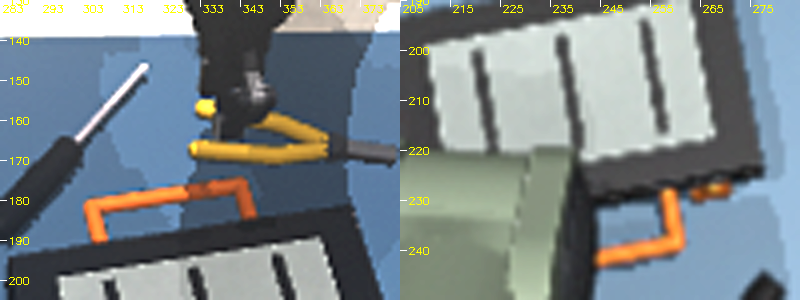

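Picture 4: the gripper is above and to the left of the handle (bar at scene (303–345,176–182)), so I shift over, descend and close.

Request:
drive_tool(steps=[32, 8, -17, 0, -0.2, 32, 7.5, -17.3, 0, -0.2, 32, 0, 0, -22, 0, 32, 0, 0, 0, 0, 32, 0, 0, 0, 0])

```text
clock: 2.28
position: [0.4624, -0.0216, 0.1435]
tool_rot: [-1.571, 0.002, 0.159]
force: [0.5, 0.0, 0.8]
grip_width: 0.0321
```

Request:
drive_tool(steps=[32, 0, 0, -15, 0, 32, 0, 0, -15, 0, 32, 0, 0, -15, 0, 32, 0, 0, -13, 0, 32, 0, 0, -12, 0])

```text
clock: 2.7
position: [0.4632, -0.0211, 0.0738]
tool_rot: [-1.57, -0.0, 0.16]
force: [-0.1, -0.7, 0.2]
grip_width: 0.0321
```

Request:
drive_tool(steps=[32, 0, 0, 0, 0, 20, 0, 0, 0, 0, 8, 0, 0, 0, 0, 8, 0, 0, 0, 0, 8, 0, 0, 0, 0], grip_force=25)

```text
clock: 3.12
position: [0.4643, -0.0215, 0.0748]
tool_rot: [-1.571, -0.003, 0.16]
force: [4.3, 3.5, -1.7]
grip_width: 0.0112
```

```bash
python3 - <<'E'
import numpy as np
r,ph,w=194.5,np.arctan2(14,194),np.radians(9.16)
th=np.radians(np.r_[0,1.5,4,7,10.5,14,np.arange(18,83,4),np.arange(84,103,2)])
d=194-r*np.cos(ph+th);z=r*np.sin(ph+th)-14
x=np.round(np.c_[d*np.cos(w),d*np.sin(w),z],1);D=np.diff(x,axis=0).round(1)
for k in range(0,len(D),5): print(np.degrees(th[k+1:k+6]).round(),D[k:k+5].tolist())
E
```

```text
[ 2.  4.  7. 10. 14.] [[0.4, 0.1, 5.1], [1.0, 0.1, 8.4], [1.7, 0.3, 10.0], [2.6, 0.4, 11.6], [3.3, 0.6, 11.4]]
[18. 22. 26. 30. 34.] [[4.6, 0.7, 12.8], [5.5, 0.9, 12.4], [6.3, 1.0, 11.9], [7.2, 1.2, 11.5], [7.9, 1.2, 11.0]]
[38. 42. 46. 50. 54.] [[8.6, 1.4, 10.4], [9.3, 1.5, 9.7], [10.0, 1.6, 9.1], [10.6, 1.7, 8.3], [11.1, 1.8, 7.6]]
[58. 62. 66. 70. 74.] [[11.7, 1.9, 6.7], [12.0, 2.0, 6.0], [12.5, 2.0, 5.0], [12.7, 2.0, 4.2], [13.0, 2.1, 3.2]]
[78. 82. 84. 86. 88.] [[13.2, 2.1, 2.4], [13.4, 2.2, 1.4], [6.7, 1.1, 0.3], [6.7, 1.1, 0.1], [6.7, 1.0, -0.1]]
[90. 92. 94. 96. 98.] [[6.6, 1.1, -0.4], [6.7, 1.1, -0.6], [6.7, 1.1, -0.9], [6.6, 1.0, -1.0], [6.6, 1.1, -1.3]]
[100. 102.] [[6.5, 1.0, -1.6], [6.5, 1.1, -1.8]]
```

Request:
drive_tool(steps=[8, 0.4, 0.1, 5.1, 0, 8, 1, 0.1, 8.4, 0, 8, 1.7, 0.3, 10, 0, 8, 2.6, 0.4, 11.6, 0, 8, 3.3, 0.6, 11.4, 0])

```text
clock: 3.53
position: [0.4739, -0.02, 0.1219]
tool_rot: [-1.571, -0.004, 0.16]
force: [14.6, 4.2, -7.9]
grip_width: 0.0114
```

Request:
drive_tool(steps=[8, 4.6, 0.7, 12.8, 0, 8, 5.5, 0.9, 12.4, 0, 8, 6.3, 1.0, 11.9, 0, 8, 7.2, 1.2, 11.5, 0, 8, 7.9, 1.2, 11, 0])

```text
clock: 3.95
position: [0.5067, -0.0148, 0.1819]
tool_rot: [-1.572, -0.007, 0.16]
force: [28.8, 4.2, -26.3]
grip_width: 0.0109
```

Request:
drive_tool(steps=[8, 11, 1.8, 8.5, 0, 8, 10.6, 1.8, 8.3, 0, 8, 10.2, 1.6, 8.8, 0, 8, 10.6, 1.7, 8.3, 0, 8, 11.1, 1.8, 7.6, 0])

```text
clock: 4.37
position: [0.5558, -0.007, 0.2233]
tool_rot: [-1.57, 0.002, 0.159]
force: [-10.4, -0.8, 12.9]
grip_width: 0.011
```

Request:
drive_tool(steps=[8, 11.3, 1.9, 7.2, 0, 8, 11.7, 2, 6.3, 0, 8, 12.5, 2, 5, 0, 8, 12.7, 2, 4.2, 0, 8, 13, 2.1, 3.2, 0])

```text
clock: 4.78
position: [0.6184, 0.003, 0.2488]
tool_rot: [-1.571, -0.0, 0.159]
force: [-1.6, -1.2, 3.0]
grip_width: 0.0109
```

```bash
python3 - <<'E'
from h import *
from scipy.optimize import least_squares
o=monitor.observe();p=o['position'];print(p,o['force'])
P=np.array([(.4643,-.0215,.0748),(.4739,-.02,.1219),(.5067,-.0148,.1819),(.5558,-.007,.2233),p])
u=P[:,:2]@[np.cos(.16),np.sin(.16)];z=P[:,2]
for rr in(None,.1945):
    g=(lambda q:np.hypot(u-q[0],z-q[1])-(q[2] if rr is None else rr))
    q=least_squares(g,[u[0]+.194,.06,.1945]).x; a=np.degrees(np.arctan2(z-q[1],q[0]-u)); print(q,a-4.13,'target',q[0]-u[-1],z[-1]-q[1])
E
```

```text
[0.61837976 0.00303621 0.2487587 ] [-1.61715414 -1.17949222  2.99092294]
[0.64751207 0.05853826 0.19342041] [ 0.69699538 14.98224275 35.37147429 54.63360128 74.99431364] target 0.0365469770093132 0.19022044585842787
[0.64840486 0.05774253 0.1945    ] [ 0.90875529 15.11753251 35.38500784 54.52993268 74.78043169] target 0.03743976916765179 0.19101617881195646
```

Request:
drive_tool(steps=[8, 13.2, 2.1, 2.4, 0, 8, 13.4, 2.2, 1.4, 0, 8, 6.7, 1.1, 0.3, 0, 8, 6.7, 1.1, 0.1, 0, 8, 6.7, 1.0, -0.1, 0])

```text
clock: 5.2
position: [0.665, 0.0105, 0.252]
tool_rot: [-1.571, -0.0, 0.159]
force: [0.6, -2.3, 1.6]
grip_width: 0.0111
```

Request:
drive_tool(steps=[8, 6.6, 1.1, -0.4, 0, 8, 6.7, 1.1, -0.6, 0, 8, 6.7, 1.1, -0.9, 0, 8, 5, 0.8, -0.8, 0, 8, 4, 0.7, -0.7, 0])

```text
clock: 5.62
position: [0.6944, 0.0153, 0.2476]
tool_rot: [-1.571, 0.0, 0.159]
force: [1.9, -2.6, 5.4]
grip_width: 0.0109
```

Request:
drive_tool(steps=[8, 2, 0.3, -0.4, 0, 8, 2, 0.3, -0.4, 0, 8, 1.5, 0.2, -0.4, 0, 8, 1.5, 0.2, -0.4, 0, 8, 1, 0.2, -0.3, 0])

```text
clock: 6.03
position: [0.7019, 0.0165, 0.2458]
tool_rot: [-1.571, 0.0, 0.159]
force: [0.4, -4.7, 1.2]
grip_width: 0.0107
```

Request:
drive_tool(steps=[8, 0.7, 0.1, -0.2, 0, 8, 0.5, 0.1, -0.1, 0, 8, 0.5, 0.1, -0.1, 0, 8, 0, 0, 0, 0, 8, 0, 0, 0, 0])

```text
clock: 6.45
position: [0.7028, 0.0166, 0.2456]
tool_rot: [-1.571, 0.002, 0.159]
force: [-7.1, -5.8, 4.2]
grip_width: 0.011
```

Request:
drive_tool(steps=[20, 0, 0, 0, 0, 30, 0, 0, 0, 0, 30, 0, 0, 0, 0, 30, 0, 0, 5, 0, 30, 0, 0, 10, 0])

```text
clock: 6.87
position: [0.7033, 0.0173, 0.2601]
tool_rot: [-1.57, 0.002, 0.159]
force: [-0.3, 0.4, 1.0]
grip_width: 0.03
```

Request:
drive_tool(steps=[30, 0, 0, 15, 0, 30, 0, 0, 20, 0, 30, 0, 0, 20, 0, 40, -20, -20, 15, -4, 60, -20, -30, 0, -7])

```text
clock: 7.28
position: [0.6647, -0.0309, 0.334]
tool_rot: [-1.569, -0.005, -0.031]
force: [0.8, -1.1, -0.7]
grip_width: 0.0507
```

Request:
drive_tool(steps=[60, -20, -36, 0, -7, 60, -20, -36, 0, -7, 60, -20, -36, 0, -7, 60, -20, -36, 0, -7, 60, -20, -36, 0, -7])

```text
clock: 7.7
position: [0.5626, -0.2144, 0.3318]
tool_rot: [-1.57, -0.001, -0.65]
force: [1.3, -2.0, 0.4]
grip_width: 0.0602
```

Request:
drive_tool(steps=[60, -20, -36, -10, -7, 60, -20, -30, -15, -7, 60, -20, -20, -20, -7, 60, 0, 0, 0, -7, 60, 0, 0, 0, -5])

```text
clock: 8.12
position: [0.5026, -0.2999, 0.2861]
tool_rot: [-1.571, 0.0, -1.23]
force: [0.2, 0.1, -0.2]
grip_width: 0.0601
```

```bash
python3 - <<'E'
from h import *
o=monitor.observe(); print(o['position'],np.degrees(o['tool_rot']),o['grip_width'],o['force'],o['clock'])
s=snap('scene','s2.png');t=snap('top','t2.png')
mont([(s,250,110,3.3),(t,200,165,4.5),(s,170,110,3.3),(t,295,200,4.5)],'m3.png')
E
```

```text
[ 0.50264606 -0.29987127  0.28608343] [-8.99892430e+01  2.08910010e-02 -7.04574166e+01] 0.06009783462677827 [ 0.24825469  0.05256601 -0.19429742] 8.1167
```

View pics/m3.png

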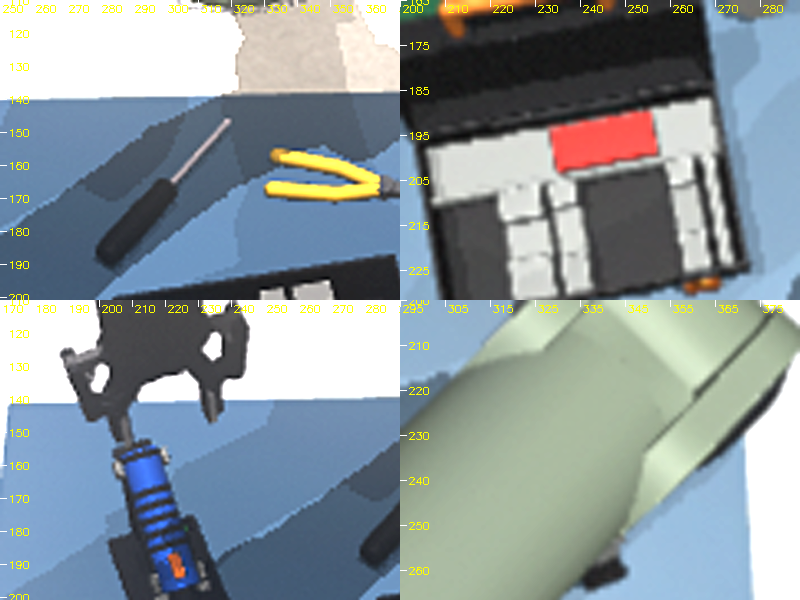

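Picture 5: the lid is open. In the top view the finger well is at about (241–260, 200–228) and the red bit tin at (230–256,191–203) is undisturbed. The gripper is above the blue driver. Next is an enlarged view of the nest to measure it.

```bash
python3 - <<'E'
from h import *
t=load('t2.png')
mont([(t,200,182,9)],'m4.png',W=720,H=495)
o=np.array([.4643,-.0215]);w=np.radians(9.16);X=np.array([np.cos(w),np.sin(w)]);Y=np.array([-X[1],X[0]])
C=o+.118*X; print('case',C)
for nm,a,b,z in[('rear R rim',.076,-.125,.065),('front R rim',-.076,-.125,.065),('front L',-.076,.125,.065),('rear L',.076,.125,.065),('nest guess',-.02,-.0325,.045)]:
    print(nm,proj(t,[*(C+a*X+b*Y),z]))
E
```

```text
case [ 0.58079522 -0.00271534]
rear R rim [269.9 182.3]
front R rim [277.6 223. ]
front L [209.2 235.9]
rear L [202.3 194.8]
nest guess [250.  213.2]
```

View pics/m4.png

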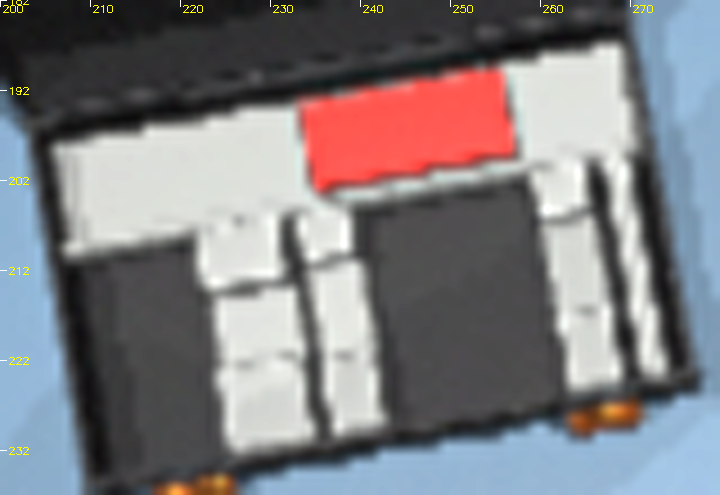

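```bash
python3 - <<'E'
from h import *
t=load('t2.png')
o=np.array([.4643,-.0215]);w=np.radians(9.16);X=np.array([np.cos(w),np.sin(w)]);Y=np.array([-X[1],X[0]]);C=o+.118*X
for nm,p,z in[('nose',(228,218),.047),('fr',(238,216.2),.047),('rear',(264.3,211.3),.047),('wellL',(242,215.5),.047),('wellR',(261.3,212),.047),('wall in R',(272,214),.065),('noseL',(223,219),.047),('noseR',(233,217),.047),('rearR',(267,211),.047),
 ('rimRR',(270,184.8),.065),('rimFR',(277.5,224.3),.065),('rimFL',(209.3,236),.065)]:
    q=at_z(t,p[0]-.5,p[1]-.5,z)[:2]; print(nm,q.round(4),'case xy',((q-C)@np.stack([X,Y],1)).round(4))
E
```

```text
nose [0.5525 0.0444] case xy [-0.0204  0.0511]
fr [0.5581 0.0078] case xy [-0.0207  0.014 ]
rear [ 0.5736 -0.0888] case xy [-0.0208 -0.0839]
wellL [ 0.5603 -0.0069] case xy [-0.0209 -0.0009]
wellR [ 0.5713 -0.0778] case xy [-0.0213 -0.0726]
wall in R [ 0.5607 -0.1171] case xy [-0.0381 -0.1097]
noseL [0.5493 0.0628] case xy [-0.0206  0.0696]
noseR [0.5557 0.0261] case xy [-0.0202  0.0325]
rearR [ 0.5744 -0.0988] case xy [-0.0216 -0.0938]
rimRR [ 0.6682 -0.1125] case xy [ 0.0688 -0.1223]
rimFR [ 0.5228 -0.1359] case xy [-0.0785 -0.1223]
rimFL [0.4873 0.1099] case xy [-0.0744  0.1261]
```

Request:
drive_tool(steps=[60, -18, -12, -20, 0.1, 60, -19, -11.5, -30, 0.2, 60, 0, 0, -30, 0, 60, 0, 0, -20, 0, 60, 0, 0, 0, 0])

```text
clock: 8.63
position: [0.4662, -0.3208, 0.1831]
tool_rot: [-1.573, 0.003, -1.211]
force: [-0.6, 0.3, -0.7]
grip_width: 0.06
```

Request:
drive_tool(steps=[60, 0, 0, -15, 0, 60, 0, 0, -15, 0, 60, 0, 0, -15, 0, 60, 0, 0, 0, 0, 60, 0, 0, 0, 0])

```text
clock: 9.05
position: [0.4676, -0.322, 0.1419]
tool_rot: [-1.57, -0.0, -1.212]
force: [-0.2, -0.4, 1.5]
grip_width: 0.0597
```

```bash
python3 - <<'E'
from h import *
o=monitor.observe(); print(o['position'],np.degrees(o['tool_rot']),o['grip_width'],o['force'],o['clock'])
s=snap('scene','s3.png');t=snap('top','t3.png')
mont([(s,185,120,5),(t,295,200,4.5)],'m5.png',W=400,H=480)
E
```

```text
[ 0.46761189 -0.32199488  0.1418576 ] [-8.99685570e+01 -1.43611424e-02 -6.94681324e+01] 0.05974346118599159 [-0.17871203 -0.4476935   1.4999281 ] 9.05
```

View pics/m5.png

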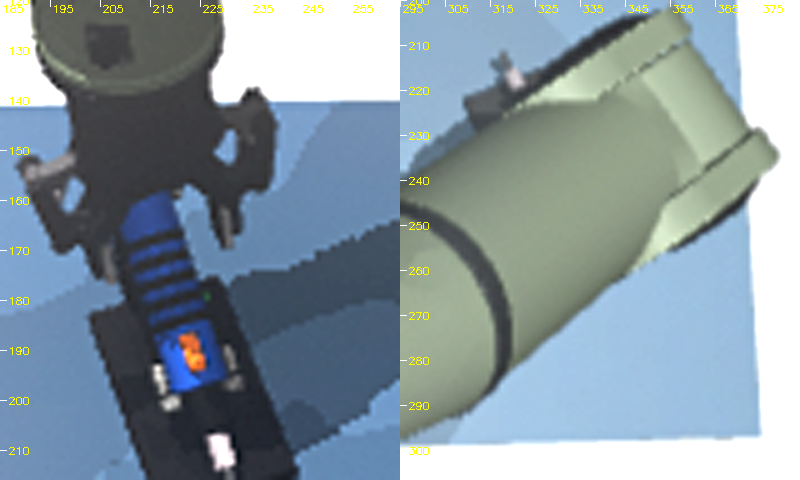

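Picture 6: the fingers straddle the blue body, with fingertips at scene (207,174) and (229,168) on either side of it. Going down to grip.

Request:
drive_tool(steps=[60, -1, -0.7, -12, -0.4, 60, -1, -0.7, -12, -0.3, 60, 0, 0, -12, 0, 60, 0, 0, -12, 0, 60, 0, 0, 0, 0])

```text
clock: 9.57
position: [0.464, -0.3227, 0.0901]
tool_rot: [-1.573, 0.002, -1.227]
force: [-0.3, -0.5, -0.7]
grip_width: 0.0606
```

Request:
drive_tool(steps=[45, 0, 0, 0, 0, 30, 0, 0, 0, 0, 28, 0, 0, 0, 0, 28, 0, 0, 0, 0, 28, 0, 0, 0, 0], grip_force=40)

```text
clock: 9.98
position: [0.4651, -0.3236, 0.0931]
tool_rot: [-1.57, -0.001, -1.227]
force: [-0.5, -1.7, 1.4]
grip_width: 0.0331
```

Request:
drive_tool(steps=[28, 2.5, 0.9, 4.2, 0, 28, 5, 1.8, 8.5, 0, 28, 7, 2.5, 12, 0, 28, 8, 2.9, 13.6, 0, 28, 8, 2.9, 13.6, 0])

```text
clock: 10.4
position: [0.4963, -0.3118, 0.1459]
tool_rot: [-1.571, 0.0, -1.227]
force: [0.4, -0.3, -2.6]
grip_width: 0.0331
```

Request:
drive_tool(steps=[28, 5, 1.8, 20, 0, 28, 0, 0, 25, 0, 28, 0, 0, 25, 0, 28, 0, 0, 20, 0, 28, 0, 0, 10, 0])

```text
clock: 10.82
position: [0.5014, -0.3106, 0.2477]
tool_rot: [-1.569, -0.002, -1.226]
force: [-0.3, 0.0, -2.3]
grip_width: 0.033
```

Request:
drive_tool(steps=[28, 4, 12, 0, 3, 28, 5, 20, 0, 5, 28, 5, 22, 0, 6.5, 28, 5, 22, 0, 6.5, 28, 5, 22, 0, 6.5])

```text
clock: 11.23
position: [0.5246, -0.2104, 0.244]
tool_rot: [-1.571, 0.001, -0.739]
force: [1.0, -0.2, -1.8]
grip_width: 0.0327
```

Request:
drive_tool(steps=[28, 5, 22, 0, 6.5, 28, 5, 22, 0, 6.5, 28, 5, 22, 0, 6.5, 28, 5, 22, 0, 6.5, 28, 5, 22, 0, 6.5])

```text
clock: 11.65
position: [0.5494, -0.1004, 0.244]
tool_rot: [-1.571, 0.001, -0.172]
force: [0.8, -1.0, -2.8]
grip_width: 0.0328
```

Request:
drive_tool(steps=[28, 5, 20, 0, 6.5, 28, 5, 20, 0, 6.5, 28, 0, 10, 0, 5, 28, 0, 5, 0, 1, 28, 0, 0, 0, 0])

```text
clock: 12.07
position: [0.5592, -0.0461, 0.2441]
tool_rot: [-1.57, 0.001, 0.153]
force: [0.3, 0.5, -1.3]
grip_width: 0.0329
```

```bash
python3 - <<'E'
from h import *
o=monitor.observe(); print(o['position'],np.degrees(o['tool_rot']),o['grip_width'],o['force'],o['moment'],o['clock'])
s=snap('scene','s4.png');t=snap('top','t4.png')
mont([(s,240,90,3),(t,200,160,4)],'m6.png',W=400,H=480)
E
```

```text
[ 0.55920614 -0.04609775  0.24412597] [-8.99609704e+01  4.64124441e-02  8.78526009e+00] 0.03294850242220842 [ 0.31899712  0.48645998 -1.29035138] [-0.05877149 -0.02410156  0.02488993] 12.0667
```

View pics/m6.png

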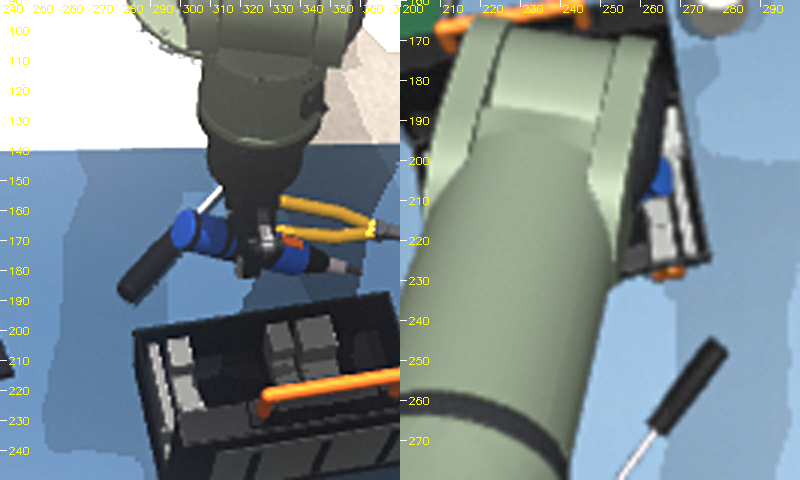

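Picture 7: the driver is held with its blue blunt end at scene (302,167) and its bit tip at (360,181), towards the narrow end. The open lid with its orange handle is in the foreground. Checking the tilt and where along the body the grip is.

```bash
python3 - <<'E'
from h import *
s=load('s4.png'); w=np.radians(8.79);Y=np.array([-np.sin(w),np.cos(w),0]); o=np.array([.5592,-.0461,.2491])
for th in(32,28,24,20):
    a=np.radians(th);d=Y*np.cos(a)-np.array([0,0,np.sin(a)]); print(th,'tip',proj(s,o+.13*d),'noseroot',proj(s,o+.06*d),'blunt',proj(s,o-.065*d))
E
```

```text
32 tip [360.2 180.3] noseroot [339.7 175.4] blunt [300.4 165.9]
28 tip [362.2 178.3] noseroot [340.7 174.4] blunt [299.5 167. ]
24 tip [364.1 176.3] noseroot [341.5 173.5] blunt [298.6 168.1]
20 tip [365.7 174.2] noseroot [342.2 172.5] blunt [297.9 169.2]
```

The grip is at the origin with the tilt at 32°, as assumed. I align over the nest and lower with a light grip, so the nose landing in its channel levels the driver.

Request:
drive_tool(steps=[28, 4, 2.5, -20, 0.2, 28, 3.2, 2.4, -30, 0.2, 28, 0, 0, -30, 0, 28, 0, 0, -20, 0, 28, 0, 0, -10, 0], grip_force=25)

```text
clock: 12.58
position: [0.5654, -0.0436, 0.132]
tool_rot: [-1.571, 0.003, 0.156]
force: [-1.0, -0.2, -2.9]
grip_width: 0.0326
```

Request:
drive_tool(steps=[28, 0, 0, -10, 0, 28, 0, 0, -8, 0, 28, 0, 0, 0, 0, 28, 0, 0, 0, 0, 28, 0, 0, 0, 0], grip_force=20)

```text
clock: 13.0
position: [0.5672, -0.0427, 0.1175]
tool_rot: [-1.571, -0.001, 0.159]
force: [-0.3, 0.1, -1.4]
grip_width: 0.0329
```

Request:
drive_tool(steps=[28, -0.9, 1.7, -4, 0, 28, 0, 0, -5, 0, 28, 0, 0, -5, 0, 28, 0, 0, -5, 0, 28, 0, 0, -5, 0])

```text
clock: 13.42
position: [0.5657, -0.0409, 0.092]
tool_rot: [-1.571, 0.0, 0.159]
force: [-0.6, -0.6, -3.5]
grip_width: 0.0325
```

Request:
drive_tool(steps=[28, 0, 0, -4, 0, 28, 0, 0, -4, 0, 28, 0, 0, -4, 0, 28, 0, 0, -4, 0, 28, 0, 0, 0, 0])

```text
clock: 13.83
position: [0.5655, -0.0407, 0.0759]
tool_rot: [-1.57, 0.001, 0.159]
force: [0.2, 2.0, -0.9]
grip_width: 0.0332
```

```bash
python3 - <<'E'
from h import *
o=monitor.observe(); print(o['position'],np.degrees(o['tool_rot']),o['grip_width'],o['force'],o['moment'],o['clock'])
s=snap('scene','s5.png')
mont([(s,270,140,5.5)],'m7.png',W=660,H=495)
E
```

```text
[ 0.56551348 -0.04074551  0.07587185] [-8.99791331e+01  4.27104749e-02  9.10667080e+00] 0.033156627052207045 [ 0.16770185  1.95422552 -0.93483543] [ 0.64202694  0.10318957 -0.05109144] 13.8333
```

View pics/m7.png

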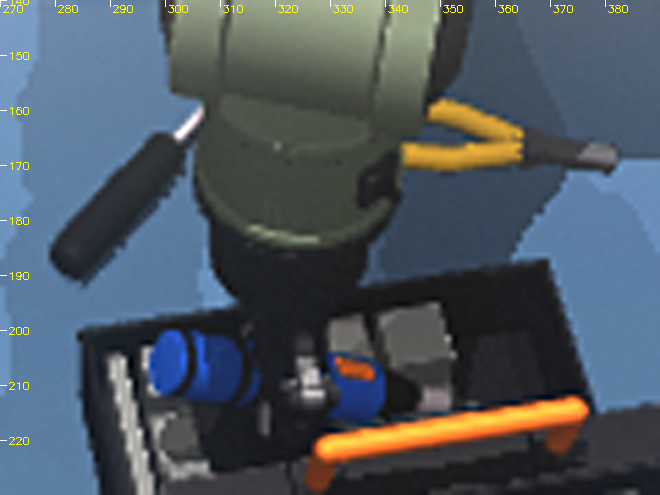

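Picture 8: the nose has entered its channel (scene (345,212)), the blunt end at (300,206) is still raised, and the contact force is about 2 N. Continuing gently.

Request:
drive_tool(steps=[28, 0.5, 0, -3, 0, 28, 0, 0, -3, 0, 28, 0, 0, -3, 0, 28, 0, 0, -3, 0, 28, 0, 0, 0, 0])

```text
clock: 14.3
position: [0.5662, -0.0411, 0.0641]
tool_rot: [-1.571, 0.0, 0.159]
force: [0.5, 0.5, 0.8]
grip_width: 0.0332
```

Request:
drive_tool(steps=[28, 0, 0, -3, 0, 28, 0, 0, -3, 0, 28, 0, 0, -3, 0, 28, 0, 0, -3, 0, 28, 0, 0, 0, 0])

```text
clock: 14.72
position: [0.5665, -0.0413, 0.0523]
tool_rot: [-1.571, -0.0, 0.159]
force: [2.0, -0.6, 5.2]
grip_width: 0.0331
```

Request:
drive_tool(steps=[28, 0, 0, -2, 0, 28, 0, 0, -2, 0, 28, 0, 0, -2, 0, 28, 0, 0, -1, 0, 28, 0, 0, 0, 0])

```text
clock: 15.13
position: [0.5667, -0.0413, 0.0466]
tool_rot: [-1.571, -0.001, 0.159]
force: [-3.8, -3.6, 24.1]
grip_width: 0.033
```

```bash
python3 - <<'E'
from h import *
o=monitor.observe(); print(o['position'],o['grip_width'],o['force'],o['moment'],o['clock'])
s=snap('scene','s6.png');t=snap('top','t6.png')
mont([(s,278,190,6),(t,240,180,6)],'m8.png',W=400,H=300)
mont([(s,280,185,7)],'m8.png',W=700,H=350)
w=np.radians(9.1);Y=np.array([-np.sin(w),np.cos(w),0]); o=np.array([.5667,-.0413,.0516])
for th in(0,4,8,12):
    a=np.radians(th);d=Y*np.cos(a)-np.array([0,0,np.sin(a)]);n=Y*np.sin(a)+np.array([0,0,np.cos(a)]); print(th,'tip',proj(s,o+.13*d),'front top',proj(s,o+.06*d+.017*n),'blunt top/bot',proj(s,o-.065*d+.017*n),proj(s,o-.065*d-.017*n))
E
```

```text
[ 0.56670905 -0.04132234  0.04658736] 0.03298582914884572 [-3.81901772 -3.57552572 24.09820752] [-0.28714609  0.92733563  0.02986148] 15.1333
0 tip [363.1 207.1] front top [339.9 207.7] blunt top/bot [296.4 214.6] [296.1 220.8]
4 tip [362.6 208.8] front top [340.1 208.4] blunt top/bot [296.9 213.7] [295.8 220.1]
8 tip [361.9 210.5] front top [340.2 209.2] blunt top/bot [297.6 212.8] [295.6 219.3]
12 tip [361.  212.2] front top [340.2 210. ] blunt top/bot [298.3 211.8] [295.5 218.4]
```

View pics/m8.png

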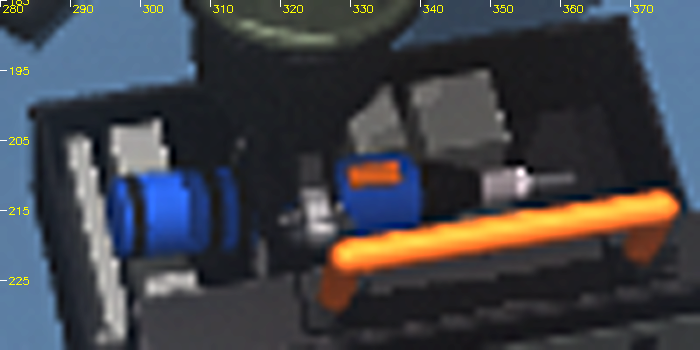

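Picture 9: the driver is still tilted about 9° and the tool sees 24 N. Re-measuring the channel gives its rear wall at case y ≈ -0.102 and its front face at +0.0325, a length of 134.5 mm, which matches the stated 134. So the blunt end is catching the rear wall and I should sit about 3.5–4 mm further forward. I raise, shift and lower again.

Request:
drive_tool(steps=[28, 0, 0, 4, 0, 28, 0, 0, 4, 0, 28, 0, 0, 2, 0, 28, -1, 4, 0, 0, 28, 0, 0, 0, 0])

```text
clock: 15.65
position: [0.565, -0.0359, 0.0554]
tool_rot: [-1.57, 0.0, 0.16]
force: [0.7, 0.3, -1.8]
grip_width: 0.0329
```

Request:
drive_tool(steps=[28, 0, 0, -3, 0, 28, 0, 0, -3, 0, 28, 0, 0, -2, 0, 28, 0, 0, -2, 0, 28, 0, 0, 0, 0])

```text
clock: 16.07
position: [0.5654, -0.0375, 0.0453]
tool_rot: [-1.571, -0.0, 0.158]
force: [0.1, -2.0, 4.1]
grip_width: 0.0328
```

```bash
python3 - <<'E'
from h import *
o=monitor.observe(); print(o['position'],o['grip_width'],o['force'],o['moment'],o['clock'])
E
```

```text
[ 0.56536048 -0.03745949  0.04534808] 0.03283580714622276 [ 0.14321556 -1.99701016  4.10403931] [-0.32400391  0.0639772   0.02712396] 16.0667
```

Request:
drive_tool(steps=[28, 0, 0, -1, 0, 28, 0, 0, -1, 0, 28, 0, 0, -1, 0, 28, 0, 0, 0, 0, 28, 0, 0, 0, 0])

```text
clock: 16.48
position: [0.5655, -0.0371, 0.0427]
tool_rot: [-1.571, -0.0, 0.159]
force: [1.0, -2.6, 4.0]
grip_width: 0.033
```

Request:
drive_tool(steps=[28, 0, 0, -1, 0, 28, 0, 0, -1, 0, 28, 0, 0, 0, 0, 28, 0, 0, 0, 0, 28, 0, 0, 0, 0])

```text
clock: 16.9
position: [0.5653, -0.0369, 0.0406]
tool_rot: [-1.571, -0.0, 0.159]
force: [1.0, -2.1, 4.2]
grip_width: 0.0328
```

```bash
python3 - <<'E'
from h import *
o=monitor.observe(); print(o['position'],o['grip_width'],o['force'],o['moment'],o['clock'])
s=snap('scene','s7.png')
mont([(s,280,185,7)],'m9.png',W=700,H=350)
E
```

```text
[ 0.56532904 -0.03686635  0.04061856] 0.03281596006872037 [ 1.00821422 -2.13402863  4.15990903] [-0.24513957 -0.17046693 -0.07668   ] 16.9
```

View pics/m9.png

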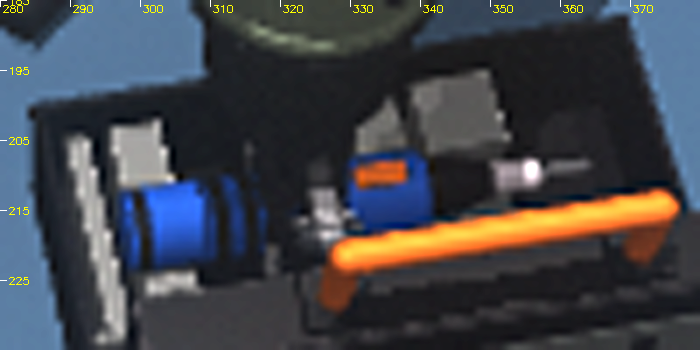

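Picture 10: the driver is nearly level (about 2–3°), with its bit tip at (364,208) and blunt end at (298,217). I press down a little more until it is fully seated.

Request:
drive_tool(steps=[28, 0, 0, -1, 0, 28, 0, 0, 0, 0, 28, 0, 0, -1, 0, 28, 0, 0, 0, 0, 28, 0, 0, 0, 0])

```text
clock: 17.37
position: [0.5654, -0.0371, 0.039]
tool_rot: [-1.571, -0.0, 0.159]
force: [-1.8, -3.6, 11.7]
grip_width: 0.033
```

Request:
drive_tool(steps=[28, 0, 0, -0.7, 0, 28, 0, 0, -0.7, 0, 28, 0, 0, 0, 0, 28, 0, 0, 0, 0, 28, 0, 0, 0, 0])

```text
clock: 17.78
position: [0.5655, -0.0371, 0.0384]
tool_rot: [-1.571, -0.001, 0.159]
force: [-6.8, -2.1, 32.1]
grip_width: 0.0328
```

Request:
drive_tool(steps=[28, 0, 0, 1, 0, 28, 0, 0, 0.8, 0, 28, 0, 0, 0, 0, 28, 0, 0, 0, 0, 28, 0, 0, 0, 0])

```text
clock: 18.2
position: [0.5651, -0.0368, 0.0388]
tool_rot: [-1.571, 0.0, 0.159]
force: [1.6, -1.3, 1.7]
grip_width: 0.0332
```

```bash
python3 - <<'E'
from h import *
o=monitor.observe(); print(o['position'],o['grip_width'],o['force'],o['moment'],o['clock'])
s=snap('scene','s8.png')
mont([(s,280,185,7)],'m10.png',W=700,H=350)
E
```

```text
[ 0.56509729 -0.03676452  0.0387955 ] 0.03317002317803349 [ 1.5991393  -1.28273398  1.71865864] [ 0.12446873 -0.07624549 -0.05248414] 18.2
```

View pics/m10.png

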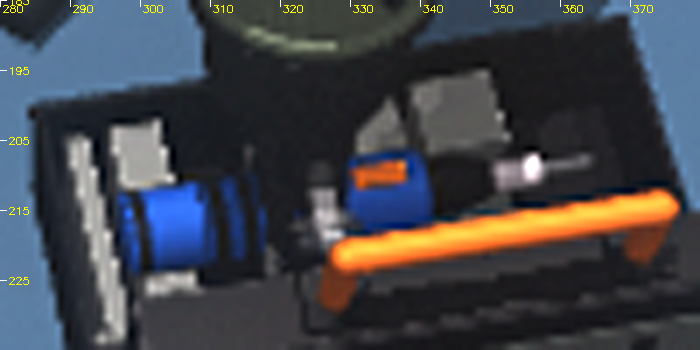

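Picture 11: the driver is level in the nest, with the bit tip at (364,207). Contact force is near zero, so I release and withdraw straight up.

Request:
drive_tool(steps=[36, 0, 0, 0, 0, 42, 0, 0, 0, 0, 48, 0, 0, 0, 0, 48, 0, 0, 0, 0, 48, 0, 0, 0, 0])

```text
clock: 18.67
position: [0.5652, -0.0369, 0.0389]
tool_rot: [-1.571, 0.0, 0.159]
force: [0.4, 0.8, 0.1]
grip_width: 0.0477
```

Request:
drive_tool(steps=[48, 0, 0, 5, 0, 48, 0, 0, 10, 0, 48, 0, 0, 20, 0, 48, 0, 0, 30, 0, 48, 0, 0, 35, 0])

```text
clock: 19.08
position: [0.5644, -0.0371, 0.14]
tool_rot: [-1.571, 0.002, 0.159]
force: [-0.2, -0.1, 0.4]
grip_width: 0.0477
```

Request:
drive_tool(steps=[48, 0, 0, 40, 0, 48, 0, 0, 40, 0, 48, -20, -30, 20, 0, 48, -20, -36, 0, 0, 48, -20, -36, 0, 0])

```text
clock: 19.5
position: [0.5049, -0.1397, 0.2413]
tool_rot: [-1.571, -0.003, 0.161]
force: [0.6, -0.8, 0.3]
grip_width: 0.0474
```

Request:
drive_tool(steps=[48, -20, -36, 0, 0, 48, -20, -36, 0, 0, 48, -20, -36, 0, 0, 48, -20, -36, 0, 0, 48, -10, -30, 0, 0])

```text
clock: 19.92
position: [0.4125, -0.3154, 0.2402]
tool_rot: [-1.571, -0.001, 0.157]
force: [0.5, 0.4, 1.0]
grip_width: 0.0477
```

```bash
python3 - <<'E'
from h import *
o=monitor.observe(); print(o['position'],o['grip_width'],o['force'],o['clock'])
s=snap('scene','s9.png');t=snap('top','t9.png')
mont([(s,270,160,3.5),(t,190,150,4)],'m11.png',W=400,H=480)
w=np.radians(9.16);Y=np.array([-np.sin(w),np.cos(w),0]); p=np.array([.5651,-.0368,.045])
for f in(s,t):print('pred',proj(f,p+.13*Y),proj(f,p+Y*.06),proj(f,p-Y*.065))
E
```

```text
[ 0.41245862 -0.31538442  0.24023759] 0.047679540476407066 [0.46518568 0.44332527 1.02463609] 19.9167
pred [364.3 207.8] [340.6 211.6] [297.8 218.4]
pred [214.7 220.1] [233.6 216.6] [267.1 210.3]
```

No more pictures can be viewed, so I do the last checks numerically.

```bash
python3 - <<'E'
from h import *
def mk(f,lo,hi,b):
    h=cv2.cvtColor(f['frame'],cv2.COLOR_RGB2HSV); m=np.zeros(h.shape[:2],np.uint8); m[b[2]:b[3],b[0]:b[1]]=cv2.inRange(h,lo,hi)[b[2]:b[3],b[0]:b[1]]; ys,xs=np.nonzero(m); return len(xs),(xs.min(),xs.max(),ys.min(),ys.max()),np.round([xs.mean(),ys.mean()],1)
s,t=load('s9.png'),load('t9.png')
w=np.radians(9.16);Y=np.array([-np.sin(w),np.cos(w),0]); p=np.array([.5651,-.0368,.045])
for f,b in((s,(285,370,190,235)),(t,(205,275,195,232))):
    print('blue',mk(f,(108,150,60),(125,255,255),b),'pred centre of body',proj(f,p-.0025*Y+[0,0,.01]))
    h=cv2.cvtColor(f['frame'],cv2.COLOR_RGB2HSV); m=np.zeros(h.shape[:2],np.uint8); m[b[2]:b[3],b[0]:b[1]]=cv2.inRange(h,(108,150,60),(125,255,255))[b[2]:b[3],b[0]:b[1]]
    ys,xs=np.nonzero(m); print(' dir',cv2.fitLine(np.stack([xs,ys],1).astype(np.float32),cv2.DIST_L2,0,.01,.01).ravel()[:2],'level pred',(lambda d:d/np.linalg.norm(d))(proj(f,p+.06*Y)-proj(f,p-.06*Y)))
for n in('t2.png','t9.png'): print('tin',mk(load(n),(0,150,120),(4,255,255),(225,262,185,208)))
for n in('s2.png','s9.png'): print('handle',mk(load(n),(5,150,90),(20,255,255),(310,380,203,235)))
for a,b in(('s0.png','s0'),): pass
for n,b in(('boards',(415,490,145,215)),('pliers',(325,385,150,175)),('hand sd',(275,322,142,195)),('drive/bottle/dish',(190,420,255,320)),('red sd',(100,150,140,195))):
    A,B=load('scene0.png')['frame'],s['frame']; d=np.abs(A.astype(int)-B)[b[2]:b[3],b[0]:b[1]].max(2); print(n,'changed px',(d>60).sum(),'of',d.size)
o=monitor.observe(); print(o['force'],o['clock'])
E
```

```text
blue (340, (np.int64(297), np.int64(341), np.int64(206), np.int64(223)), array([318.5, 214.6])) pred centre of body [319.5 213.1]
 dir [ 0.991435   -0.13060108] level pred [ 0.98735053 -0.15855264]
blue (198, (np.int64(233), np.int64(267), np.int64(207), np.int64(220)), array([251. , 213.5])) pred centre of body [250.2 213.1]
 dir [ 0.9837624 -0.1794759] level pred [-0.98252503  0.18613052]
tin (206, (np.int64(234), np.int64(256), np.int64(190), np.int64(202)), array([244.8, 195.8]))
tin (206, (np.int64(234), np.int64(256), np.int64(190), np.int64(202)), array([244.8, 195.8]))
handle (227, (np.int64(327), np.int64(376), np.int64(212), np.int64(223)), array([351.2, 217.6]))
handle (246, (np.int64(327), np.int64(376), np.int64(208), np.int64(223)), array([349.9, 216.9]))
boards changed px 0 of 5250
pliers changed px 3 of 1500
hand sd changed px 220 of 2491
drive/bottle/dish changed px 694 of 14950
red sd changed px 0 of 2750
[-0.34407992  0.59656487  0.70032812] 20.0167
```

```bash
python3 - <<'E'
from h import *
from scipy.optimize import minimize
s,t=load('s9.png'),load('t9.png'); M=[]
for f,b in((s,(285,370,190,235)),(t,(205,275,200,232))):
    h=cv2.cvtColor(f['frame'],cv2.COLOR_RGB2HSV); m=np.zeros(h.shape[:2],np.uint8); m[b[2]:b[3],b[0]:b[1]]=cv2.inRange(h,(108,150,60),(125,255,255))[b[2]:b[3],b[0]:b[1]]
    n,l,st,c=cv2.connectedComponentsWithStats(m)
    for i in range(1,n):
        if st[i,4]<4:m[l==i]=0
    ys,xs=np.nonzero(m); H=cv2.convexHull(np.stack([xs,ys],1).astype(np.float32)).reshape(-1,2); big=np.zeros((1680,2240),np.uint8); cv2.fillConvexPoly(big,((H+.5)*4).astype(int),1); M.append((f,big))
w=np.radians(9.16);X=np.array([np.cos(w),np.sin(w),0]);Y=np.array([-X[1],X[0],0]);Z=np.array([0,0,1.])
def ren(f,q):
    dx,dy,z,th=q; d=Y*np.cos(th)-Z*np.sin(th); n=Y*np.sin(th)+Z*np.cos(th); o=np.array([.5651,-.0368,0])+dx*X+dy*Y+z*Z
    P=[proj(f,o+d*e+.0165*(X*np.cos(a)+n*np.sin(a))) for e in(-.0585,.0565) for a in np.linspace(0,6.28,24)]
    big=np.zeros((1680,2240),np.uint8); cv2.fillConvexPoly(big,((cv2.convexHull(np.array(P,np.float32)).reshape(-1,2)+.5)*4).astype(int),1); return big
cost=lambda q:sum(1-(ren(f,q)&m).sum()/(ren(f,q)|m).sum() for f,m in M)
q=np.array([0,0,.045,0.])
for k in range(3): r=minimize(cost,q,method='Nelder-Mead',options=dict(initial_simplex=np.vstack([q]+[q+e for e in np.diag([.003,.003,.006,.06])]),xatol=1e-4,fatol=1e-4)); q=r.x
print(q.round(4),np.degrees(q[3]),r.fun)
for th in(-2,0,2,4,6): print(th,cost([q[0],q[1],q[2],np.radians(th)]))
def c(n,lo,hi,b):
    f=load(n);h=cv2.cvtColor(f['frame'],cv2.COLOR_RGB2HSV);m=cv2.inRange(h,lo,hi)[b[2]:b[3],b[0]:b[1]];ys,xs=np.nonzero(m);return len(xs),np.round([xs.mean()+b[0],ys.mean()+b[2]],1)
for n in('scene0.png','s9.png'): print('dish',c(n,(0,150,80),(6,255,255),(190,235,250,300)),'spout',c(n,(0,150,80),(6,255,255),(270,295,255,275)),'hand sd dark',c(n,(0,0,0),(180,255,50),(276,308,160,192)))
E
```

```text
[-0.0013  0.0006  0.0464  0.0394] 2.259460736306787 0.14835313509625947
-2 0.16090535620493507
0 0.1598629754294998
2 0.1501042775534337
4 0.17245681318223394
6 0.20207202413399838
dish (748, array([213.9, 274.6])) spout (83, array([281.7, 266.4])) hand sd dark (269, array([291.2, 177.6]))
dish (750, array([213.9, 274.6])) spout (82, array([281.8, 266.3])) hand sd dark (271, array([291.2, 177.1]))
```

```bash
python3 -c "
from workcell import workorder
print(workorder.job_done())"
```

```text
the job is handed in; nothing more can be done
None
```

The job is done and handed in at about 20 s of the 72 s. No verdict is given on hand-in, so what follows is from my own checks.

**Lid:** I lifted it by the orange handle and eased it, still gripped, onto its stop. The stop contact read about 7 N, and the handle was still in its open position in the last image. Some sideways force built up during the lift (up to about 39 N at the wrist) and I corrected the path.

**Screwdriver:** I gripped the blue screwdriver at its grip point, lifted it square out of the cradle and lowered it in the gripper with the bit towards the narrow end. Letting the nose touch first in its channel turned it level.
- **Jam:** The first lowering stuck at 24 N because the blunt end caught the rear wall of the nest. I raised it about 10 mm, shifted about 4 mm towards the bit end and lowered it again. It bottomed firmly at 32 N, and I eased that off before releasing.

**Last checks:** A fit to both final images puts the grip point at 46 mm height (nest 45 mm) with a tilt of about 2°, which is within the accuracy of the fit. The viewer's picture limit was reached, so these were numerical, not by eye.
- **Unmoved:** The bit tin, boards, pliers, dish, bottle and red look-alike are where they were. The hand screwdriver area and the area beyond the case showed some changed pixels. The positions of the hand screwdriver, dish and bottle spout agreed to about half a pixel, so I take the changes to be shadow. I did not check the hard drive separately.
- **Robot:** Clear of everything, with no contact force.

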